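# Restock a one-port issue carousel with two spray cans, in pocket order

## Robot

A 6-joint arm with a two-finger parallel gripper is mounted at the origin on a cart in front of the work surface, level with it; the furniture and walls round the work are solid. World frame = base frame: x ahead of the robot, y to its left, z up, the work surface at z = 0. Lengths are in m, angles in rad, forces in N, time in s.
With the tool pointing down it reaches from about 0.375 to 0.9 m from the base axis. Payload 3.1 kg.
Tool frame: the origin (TCP) lies between the finger pads; the fingertips stand 11 mm ahead of it and the grasp point (between the pads) lies 8 mm behind it; z points along the fingers, y is the line along which they close (so a half turn about z gives the same grasp; the last joint's range is limited). The gripper opens to 87 mm and grips with 3 to 60 N. Pads are 19 mm wide; open, the fingers measure 117 mm over their backs; the gripper's body (75 mm by 190 mm) begins 51 mm behind the grasp point.
Start: joints at [0.936, 0.527, 1.433, -0, 1.181, -0.178], TCP at [0.275, 0.561, 0.234] pointing down, gripper open.
Joint ranges: [-3.08, 3.08], [-0.75, 2.2], [0.22, 2.44], [-1.43, 4.57], [0, 2.65], [-2.85, 2.85]. Speed limits (rad/s): [2.79, 2.79, 3.14, 3.14, 3.14, 3.14].

## Interface

Orientations are given as a unit quaternion [x, y, z, w].
In Python, from rig import get_obs, camera, hand_in gives the robot as it stands.
- The arm moves only by the shell command python3 -m pendant 'ROWS' [FORCE]. ROWS is JSON, a list that holds one entry, the list of rows, each a list of 7 numbers: the shift along the tool's x, y, z in m, then the turn, a rotation vector about the tool's x, y, z in degrees, then the opening, from 0 (shut) to 1 (fully open). In form: [[[x, y, z, ax, ay, az, fingers], ...]]. A call has exactly 5 rows; each row shifts and turns the commanded pose from where the row before left it, along the tool's axes as they then stand; what a row does not reach is not made up. A row lasts 1/8 s, in which the tool goes at most 62.5 mm and 10.7 degrees, less where a joint would pass 70% of its speed; a pose out of reach is approached as far as the arm can. A call with a gripper value outside its range is refused whole. The fingers move at their own pace and stop on an object; FORCE is the grip in N (left out, the last holds). Time passes only in rows, so rows that do not move let the fingers close, or fill a call up. It gives the time, the measured TCP pose, the force, the opening and the grip force at its end, in the units of the state.
- get_obs(): the state, without advancing time (a new reading comes with each control period).
- camera(name): name is "side" or "top" or "wrist"; returns a dict with "img" (420x560x3 uint8, red, green, blue), "intrinsics" (3x3 intrinsics, pixels), "k1" (the pictures are not rectified: a ray, as slopes to the right and down, at radius r is drawn at 1 + k1 r^2 times it, then the intrinsics apply), "R" (3x3) and "t" (3): a world point X has camera coordinates R X + t; the wrist camera has in their place "T_tool_cam" (4x4, takes a point from camera to tool coordinates, whose origin is the TCP and whose axes are the flange's). Camera axes: x right, y down, z forward; pixel columns grow to the right and rows downward; lengths in m; the calibration is good to about 2 mm. A picture is of the moment at which its call begins: read the wrist's pose just before it. There is no depth.
- hand_in(): hands the job in; it is judged then, once.
The state is a dict: "time": time; "q": joint angles; "joint_velocities": joint speeds; "joint_torque": joint torques, N m; "position": TCP position; "tool_rot": TCP orientation; "ft_force": force on the tool from outside, world axes, zero at the start; "moment": the same for the moment, N m; "grip_width": finger opening in m; "grip_force": force on a finger pad.
Only numpy, scipy, OpenCV 4.12 (cv2) and the standard library are available. Lean on these libraries where they do the work, as an engineer would, in place of code of your own. Each camera call takes 0.05 s, during which the arm holds its last target. There are 200 camera calls.

## Task

Restock the spray-can carousel in order: stand the can that is lying on its side upright on the desk and let go of it, then take it again from above by its top and lower it to the bottom of the one-dot pocket, which is already under the loading port. Then turn the knob one pocket anticlockwise, so that the two-dot pocket comes squarely under the port, and lower the can that was standing on the desk into that one. Set the cans down, do not drop them, do not knock the standing one over, and leave the stapler and the other things beside the cans where they are.

Things in the scene. Friction and masses are not known exactly. Their poses are not given: they have to be found in the camera images.
- fallen_can: blue spray can with an orange cap, 52 mm across, 178 mm long (cap: the last 32 mm, 48 mm across), about 0.2 kg, smooth and rolls easily; at the start it lies on its side on the desk. Origin: centre of its base; its z axis runs from base to cap. The can stands up with z upward and origin at desk height.
- standing_can: the same kind of can (52 mm across, 178 mm tall, orange cap, 48 mm across, on the top 32 mm), standing upright on the desk. Origin: centre of its base; z axis up to the cap.
- cabinet: grey sheet-steel cabinet, 290 x 290 mm, roof top 200 mm above the desk, fixed. Origin: under its centre, on the carousel's axis; its -x side is the open front. The loading port is a black-edged notch in the roof, open to the front edge: x from -145 to -40 mm, y from -78 to 78 mm; roof 4 mm thick. It lays bare one pocket at a time (centre at x -80, y 0).
- carousel (a joint): angle of the five-cup carousel inside the cabinet, rad, growing anticlockwise seen from above. 0: one-dot pocket exactly under the port's middle; 1.257 (one pocket, 72 degrees): two-dot pocket there. Turns freely from -0.6 to 1.9, held where it is left by a light friction of about 0.2 N m.
- pocket_1 (a point): centre of the floor of the one-dot pocket (16 mm above the desk, 80 mm from the carousel's axis), where the can's base rests. Open black cup, 58 mm bore, 81 mm deep, its flared rim 97 mm above the desk; yellow tag with one black dot on its outer face. Empty. A seated can's cap ends 194 mm above the desk, 6 mm below the roof top. Turns with the carousel.
- pocket_2 (a point): the same point of the two-dot pocket, also empty; at the start it is 72 degrees clockwise of the first, under the roof. The three other pockets hold cans that are fixed in them and turn along.
- knob_grip (a point): grip point of the black knob on the carousel's axis above the roof, 234 mm above the desk: an upright bar 56 mm long, 16 mm thick, from 210 to 248 mm above the desk, on a 54 mm round flange that ends 210 mm above the desk. The bar's length lies along this point's own x axis, so it is gripped across the point's y; it turns with the carousel, rigidly.
- tape_measure: yellow tape measure, 34x70x64 mm; bystander, leave alone. Origin: centre of its underside.
- tape_roll: roll of tan packing tape lying flat, 101 mm across, 27 mm high; bystander, leave alone. Origin: centre of its underside.
- stapler: red stapler, 34x138x49 mm; bystander, leave alone. Origin: centre of its underside.
Things that resemble listed ones, but are neither listed nor needed, are in the scene too. Leave any yellow look-alike of the standing_can alone.

How it is judged:
On the way, in this order (a step that is already met when the one before it is completed fails the run):
1. the fallen can stands upright on the desk, let go (angle between fallen_can's own z axis and vertical below 0.06 rad and height (world z) of fallen_can below 0.008 m and contact force between the fingers and fallen_can below 0.1 N and linear speed of fallen_can below 0.03 m/s), for 0.2 s.
2. that can has been lowered, in the fingers, to the bottom of the one-dot pocket (horizontal distance between fallen_can and pocket_1 below 0.007 m and z of fallen_can in the frame of pocket_1 below 0.006 m and angle between fallen_can's own z axis and vertical below 0.07 rad and contact force between the fingers and fallen_can above 0.5 N), for 0.05 s.
3. the two-dot pocket is under the port (within 0.12 rad), the first can seated in its pocket and turned along, nothing touching the knob (value of joint carousel between 1.137 and 1.377 rad and horizontal distance between fallen_can and pocket_1 below 0.007 m and z of fallen_can in the frame of pocket_1 below 0.006 m and angle between fallen_can's own z axis and vertical below 0.07 rad and contact force between the fingers and cabinet below 0.1 N), for 0.2 s.
4. the other can has been lowered, in the fingers, to the bottom of the two-dot pocket (value of joint carousel between 1.137 and 1.377 rad and horizontal distance between standing_can and pocket_2 below 0.007 m and z of standing_can in the frame of pocket_2 below 0.006 m and angle between standing_can's own z axis and vertical below 0.07 rad and contact force between the fingers and standing_can above 0.5 N), for 0.05 s.
At the end, for the whole second after the job is handed in: The once-fallen can stands in the one-dot pocket and the other in the two-dot pocket, each with its base on the pocket floor (within 6 mm in height, 7 mm sideways, 0.07 rad of upright), released and at rest; the two-dot pocket is under the port (carousel angle 1.257 within 0.12 rad) (horizontal distance between fallen_can and pocket_1 below 0.007 m and z of fallen_can in the frame of pocket_1 below 0.006 m and angle between each of fallen_can, standing_can's own z axis and vertical below 0.07 rad and horizontal distance between standing_can and pocket_2 below 0.007 m and z of standing_can in the frame of pocket_2 below 0.006 m and value of joint carousel between 1.137 and 1.377 rad and contact force between the fingers and anything else below 0.1 N and linear speed of each of fallen_can, standing_can below 0.02 m/s); the robot touches nothing.
It fails at once if the standing can is knocked over (angle between standing_can's own z axis and vertical above 0.6 rad).
It fails at once if the stapler, the tape roll or the tape measure is pushed more than 30 mm (distance of any of tape_measure, tape_roll, stapler from where it was at the start of the episode above 0.03 m).
It also fails if it takes over 72 s, if anything falls off the work surface, if the arm or the gripper's body presses on something with over 40 N, if the wrist force passes 120 N, or if a joint passes its speed limit or range.

## Working session

There is one attempt and no reset: what is moved stays moved. The work goes in short steps, Python scripts to look and compute and a shell command to move; the robot and the scene stay as the last step left them, time stands still between calls to the robot, and variables do not carry over. Pictures are saved under pics/ and viewed, at most 10 in all, crops included, and the job is handed in when it is done.

```bash
mkdir -p pics; ls
python3 - <<'E'
from rig import get_obs,camera
import cv2,numpy as np
o=get_obs(); print(o)
for n in ("top","side","wrist"):
    c=camera(n); cv2.imwrite(f"pics/{n}0.png",c["img"][:,:,::-1])
    print(n,{k:np.round(np.array(v),4).tolist() for k,v in c.items() if k!="img"})
E
```

```text
pics
{'time': 0.0, 'q': array([ 9.36478927e-01,  5.28469493e-01,  1.43391758e+00, -2.57768824e-05,
        1.18137044e+00, -1.78499067e-01]), 'joint_velocities': array([-0.00144495,  0.00015071, -0.00056392,  0.00037323, -0.00104763,
       -0.0003644 ]), 'joint_torque': array([-1.40699314e-03, -4.40043747e+01, -1.76590794e+01,  6.31611259e-02,
        5.81772847e-02, -1.51045306e-04]), 'position': array([0.27467366, 0.56061513, 0.2325647 ]), 'tool_rot': array([ 2.25936341e-01,  9.74141467e-01, -9.98974389e-04, -4.16951185e-04]), 'ft_force': array([-0.65030387,  0.51238126,  0.59272022]), 'moment': array([-0.01287514, -0.05441872,  0.00962506]), 'grip_force': 0.0, 'grip_width': 0.0872019669023487}
top {'intrinsics': [[484.0191, 0.0, 275.1507], [0.0, 484.0191, 203.6961], [0.0, 0.0, 1.0]], 'k1': -0.1472, 'R': [[0.344, -0.939, 0.0052], [-0.9045, -0.3328, -0.2665], [0.252, 0.087, -0.9638]], 't': [-0.1286, 0.5616, 1.2936]}
side {'intrinsics': [[406.0179, 0.0, 281.447], [0.0, 406.0179, 207.9161], [0.0, 0.0, 1.0]], 'k1': -0.0587, 'R': [[0.613, -0.7901, 0.0054], [-0.6575, -0.5139, -0.551], [0.4381, 0.3342, -0.8345]], 't': [-0.2846, 0.4926, 0.8724]}
wrist {'intrinsics': [[304.5055, 0.0, 281.0305], [0.0, 304.5055, 207.191], [0.0, 0.0, 1.0]], 'k1': 0.0173, 'T_tool_cam': [[0.0006, -0.9697, -0.2441, 0.0659], [1.0, 0.0005, 0.0006, 0.0011], [-0.0005, -0.2441, 0.9697, -0.1505], [0.0, 0.0, 0.0, 1.0]]}
```

View pics/top0.png

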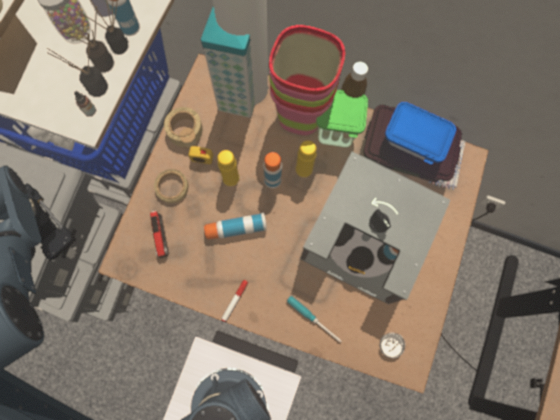

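View pics/side0.png

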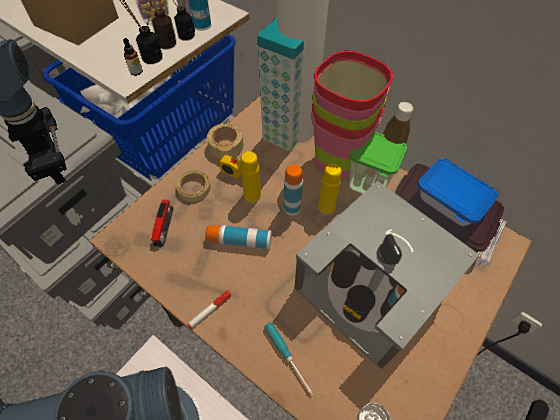

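```bash
cat > h.py <<'E'
import cv2,numpy as np
from rig import get_obs,camera
from scipy.spatial.transform import Rotation as Ro
def ray(c,uv,obs=None):
    K=np.array(c["intrinsics"]); k=c["k1"]
    d=np.array([k,0,0,0,0.])
    p=cv2.undistortPoints(np.array([[uv]],float),K,d)[0,0]
    v=np.array([p[0],p[1],1.])
    if "R" in c:
        R=np.array(c["R"]);t=np.array(c["t"]); return -R.T@t,R.T@v
    T=np.array(c["T_tool_cam"]); Rt=Ro.from_quat(obs["tool_rot"]).as_matrix()
    return obs["position"]+Rt@T[:3,3],Rt@T[:3,:3]@v
def atz(c,uv,z,obs=None):
    o,d=ray(c,uv,obs); return o+d*(z-o[2])/d[2]
def proj(c,X,obs=None):
    X=np.atleast_2d(X)
    if "R" in c: Y=X@np.array(c["R"]).T+np.array(c["t"])
    else:
        T=np.array(c["T_tool_cam"]); Rt=Ro.from_quat(obs["tool_rot"]).as_matrix()
        Y=((X-obs["position"])@Rt-T[:3,3])@T[:3,:3]
    return cv2.projectPoints(Y,np.zeros(3),np.zeros(3),np.array(c["intrinsics"]),np.array([c["k1"],0,0,0,0.]))[0][:,0]
E
python3 - <<'E'
import cv2,numpy as np
t=cv2.imread("pics/top0.png");s=cv2.imread("pics/side0.png")
def cr(i,x,y,w,tk):
    h=w*3//4; o=cv2.resize(i[y:y+h,x:x+w],(400,300),interpolation=cv2.INTER_CUBIC)
    for u in range((x+tk-1)//tk*tk,x+w,tk):
        X=int((u-x+.5)*400/w);cv2.line(o,(X,0),(X,6),(0,255,0),1);cv2.putText(o,str(u),(X-8,16),0,.33,(0,255,0),1)
    for v in range((y+tk-1)//tk*tk,y+h,tk):
        Y=int((v-y+.5)*400/w);cv2.line(o,(0,Y),(6,Y),(0,255,0),1);cv2.putText(o,str(v),(8,Y+4),0,.33,(0,255,0),1)
    return o
a=np.hstack([cr(t,196,140,140,10),cr(t,296,150,160,10)])
b=np.hstack([cr(s,200,155,140,10),cr(s,290,180,200,10)])
cv2.imwrite("pics/c1.png",np.vstack([a,b]))
E
```

```text
(no output)
```

View pics/c1.png

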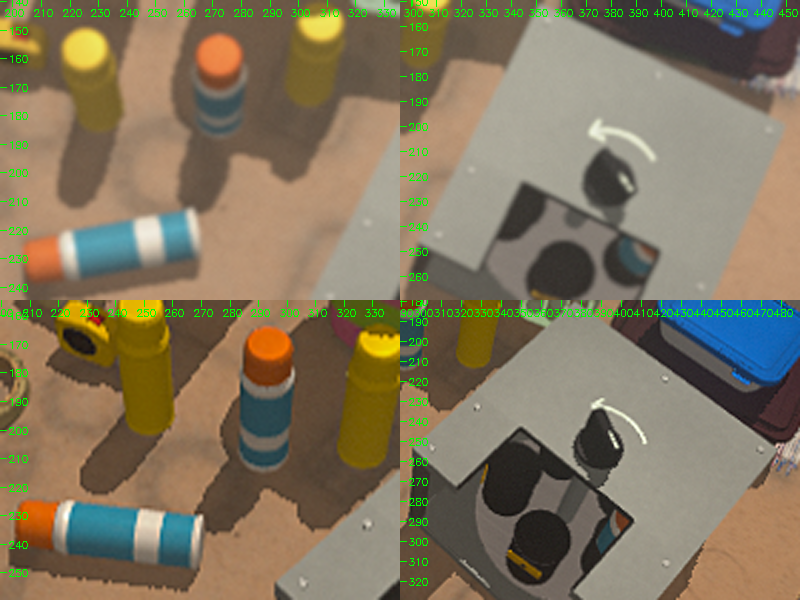

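Run:
```python
from h import *
from scipy.optimize import least_squares
t=camera("top");s=camera("side")
L=np.array([[-40,78],[-40,-78],[145,145],[145,-145],[-145,145]])/1000
tu=np.array([[345.2,222.8],[400,250],[355,156],[448,199.6],[303.2,244]])
su=np.array([[350,244],[406.5,290],[377.5,185],[477.5,253.5],[296.5,254]])
def W(p):
    c,q=np.cos(p[2]),np.sin(p[2]); return np.c_[L@np.array([[c,-q],[q,c]]).T+p[:2],np.full(5,.2)]
f=lambda p:np.r_[(proj(t,W(p))-tu).ravel(),(proj(s,W(p))-su).ravel()]
r=least_squares(f,[.7,-.2,0.]); print("cab",r.x,np.degrees(r.x[2]),"res",r.fun.round(1))
for c,uv,z in((t,(272.7,159.6),.178),(s,(293.8,170),.178)): print("standing",atz(c,uv,z))
for c,a,b in((t,(204.7,230.3),(265,221.2)),(s,(206.3,233.7),(270,239.4))):
    A,B=atz(c,a,.026),atz(c,b,.026); d=A-B; print("cap",A,"base",B,"len",np.linalg.norm(d),np.degrees(np.arctan2(d[1],d[0])))
for n,uv,z in (("stapler ends",(154,212),.03),("",(163,256),.03),("yel1",(227,155),.178),("yel2",(308,147),.178),("tapeM",(200,153),.06)): print(n,atz(t,uv,z))
```

```text
cab [ 0.58322168 -0.20533702 -0.13357148] -7.653082334470071 res [-0.1 -0.3  0.1  0.4 -2.8 -4.8  2.7  0.6 -0.2  2.5 -0.2  0.2 -0.2  0.9
 -0.3 -3.9  1.7  2.1 -0.9  0.5]
standing [0.65801193 0.1120919  0.178     ]
standing [0.66085342 0.1132751  0.178     ]
cap [0.43884313 0.24177409 0.026     ] base [0.52488393 0.08693567 0.026     ] len 0.17713823616888222 119.06010496045172
cap [0.43253126 0.23852876 0.026     ] base [0.52703767 0.08858179 0.026     ] len 0.17724433868541367 122.22181990856154
stapler ends [0.4368653  0.40263357 0.03      ]
 [0.3263326  0.32547656 0.03      ]
yel1 [0.62800861 0.23228544 0.178     ]
yel2 [0.72536224 0.03497219 0.178     ]
tapeM [0.64531885 0.33709273 0.06      ]
```

```bash
cat >> h.py <<'E'
def Rot(yaw_y,tilt):
    """tool down with y axis at yaw_y deg, then turned tilt deg about tool y"""
    a=np.radians(yaw_y); y=np.array([np.cos(a),np.sin(a),0]); z=np.array([0,0,-1.])
    return np.c_[np.cross(y,z),y,z]@Ro.from_euler('y',tilt,degrees=True).as_matrix()
def plan(Rg,g,n,P=None,R=None,grip=1,fixed=True):
    """rows to bring the grasp point (8 mm behind TCP) to g, orientation Rg, in n rows; straight line of grasp point"""
    o=get_obs(); P=o["position"] if P is None else P; R=Ro.from_quat(o["tool_rot"]).as_matrix() if R is None else R
    g0=P-.008*R[:,2]; rv=Ro.from_matrix(R.T@Rg).as_rotvec(); R0=R
    rows=[]
    for i in range(1,n+1):
        Rt=R0@Ro.from_rotvec(rv*i/n).as_matrix(); gt=g0+(np.array(g)-g0)*i/n; Pt=gt+.008*Rt[:,2]
        s=np.round(R.T@(Pt-P),4); w=np.round(np.degrees(Ro.from_matrix(R.T@Rt).as_rotvec()),1)
        P=P+R@s; R=R@Ro.from_rotvec(np.radians(w)).as_matrix()
        rows.append([*s.tolist(),*w.tolist(),grip])
    for k in range(0,n,5): print(str([rows[k:k+5]]).replace(" ",""))
    return P,R
E
python3 - <<'E'
from h import *
plan(Rot(30.5,-25),[.463,.195,.19],15)
E
```

```text
[[[-0.0222,-0.0165,0.0034,0.5,-1.6,2.2,1],[-0.0228,-0.0155,0.0042,0.5,-1.6,2.2,1],[-0.0231,-0.0147,0.0049,0.4,-1.7,2.2,1],[-0.0236,-0.0137,0.0058,0.5,-1.6,2.2,1],[-0.0239,-0.0128,0.0065,0.5,-1.6,2.2,1]]]
[[[-0.0242,-0.0118,0.0072,0.5,-1.6,2.1,1],[-0.0243,-0.0108,0.0081,0.5,-1.6,2.2,1],[-0.0246,-0.0099,0.0088,0.4,-1.6,2.2,1],[-0.0246,-0.0088,0.0095,0.5,-1.7,2.2,1],[-0.0247,-0.0078,0.0104,0.5,-1.6,2.2,1]]]
[[[-0.0246,-0.0068,0.0111,0.5,-1.6,2.2,1],[-0.0245,-0.0058,0.0118,0.5,-1.6,2.2,1],[-0.0245,-0.0047,0.0125,0.5,-1.6,2.2,1],[-0.0242,-0.0036,0.0133,0.4,-1.7,2.2,1],[-0.0239,-0.0027,0.014,0.5,-1.6,2.2,1]]]
```

```bash
R='[0,0,0,0,0,6.7,1]'; python3 -m pendant '[[[0,0,0,0,0,6.7,1],[0,0,0,0,0,6.7,1],[0,0,0,0,0,6.7,1],[0,0,0,0,0,6.7,1],[0,0,0,0,0,6.6,1]]]' 40 >/dev/null
python3 -m pendant '[[[-0.041,-0.0023,0.005,0,0,0,1],[-0.041,-0.0023,0.005,0,0,0,1],[-0.041,-0.0023,0.005,0,0,0,1],[-0.041,-0.0023,0.005,0,0,0,1],[-0.041,-0.0023,0.005,0,0,0,1]]]' >/dev/null
python3 -m pendant '[[[-0.041,-0.0023,0.005,0,0,0,1],[-0.041,-0.0023,0.005,0,0,0,1],[-0.041,-0.0023,0.005,0,0,0,1],[-0.041,-0.0023,0.005,0,0,0,1],[-0.041,-0.0023,0.005,0,0,0,1]]]'
python3 -m pendant '[[[0,0,0,0,-5,0,1],[0,0,0,0,-5,0,1],[0,0,0,0,-5,0,1],[0,0,0,0,-5,0,1],[0,0,0,0,-5,0,1]]]'
python3 - <<'E'
from h import *
o=get_obs();c=camera("wrist");cv2.imwrite("pics/w1.png",cv2.resize(c["img"][:,:,::-1],(800,600)))
R=Ro.from_quat(o["tool_rot"]).as_matrix();print(o["q"].round(3),o["position"].round(4),R.round(3).tolist(),(o["position"]-.008*R[:,2]).round(4))
E
```

```text
time: 2.12
position: [0.4639, 0.195, 0.1835]
tool_rot: [0.496, 0.868, 0.0, 0.0]
ft_force: [1.4, -0.6, -0.0]
grip_width: 0.0868
grip_force: 0.0
time: 2.75
position: [0.4634, 0.1963, 0.1838]
tool_rot: [0.485, 0.847, -0.108, 0.189]
ft_force: [-0.6, 0.5, 0.3]
grip_width: 0.0871
grip_force: 0.0
[ 0.428  0.481  1.814 -0.578  0.884  0.277] [0.4634 0.1963 0.1838] [[-0.459, 0.862, 0.216], [0.78, 0.507, -0.366], [-0.425, 0.001, -0.905]] [0.4617 0.1993 0.1911]
```

View pics/w1.png

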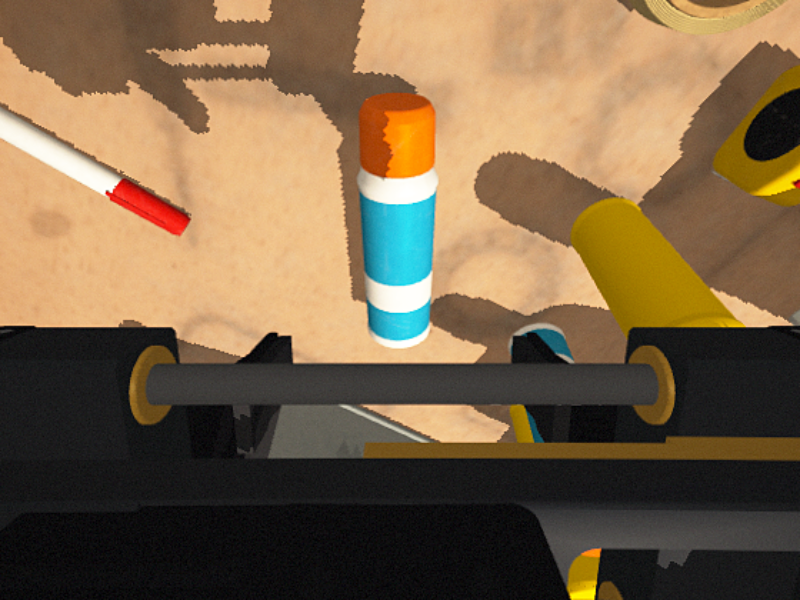

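Run:
```python
from h import *
o=get_obs();c=camera("wrist");s=560/800
print("cam",ray(c,(280,200),o)[0])
for n,uv,z in(("capaxis",(397.5,140),.026),("baseaxis",(400,320),.026),("cap end",(397,95),.026),("base end top",(400,340),.05),("stand base",(541,326),0)):print(n,atz(c,np.array(uv)*s,z,o).round(4))
A,B=[atz(c,np.array(u)*s,.026,o) for u in((397.5,140),(400,320))];d=A-B;print(np.degrees(np.arctan2(d[1],d[0])))
```

```text
cam [0.39997739 0.3052037  0.29075508]
capaxis [0.4459 0.2227 0.026 ]
baseaxis [0.5223 0.096  0.026 ]
cap end [0.4328 0.2446 0.026 ]
base end top [0.5219 0.0968 0.05  ]
stand base [0.6489 0.1347 0.    ]
121.07424165003174
```

```bash
python3 -m pendant '[[[0.0066,-0.0003,0.0148,0,0,0,1],[0.0066,-0.0003,0.0148,0,0,0,1],[0.0066,-0.0003,0.0148,0,0,0,1],[0.0066,-0.0003,0.0148,0,0,0,1],[0.0066,-0.0003,0.0148,0,0,0,1]]]' 40 >/dev/null
python3 -m pendant '[[[0.0066,0,0.0148,0,0,0,1],[0.0066,0,0.0148,0,0,0,1],[0.0066,0,0.0148,0,0,0,1],[0.0066,0,0.0148,0,0,0,1],[0.0066,0,0.0148,0,0,0,1]]]'
python3 -m pendant '[[[0,0,0,0,0,0,0.7],[0,0,0,0,0,0,0.6],[0,0,0,0,0,0,0.5],[0,0,0,0,0,0,0.4],[0,0,0,0,0,0,0.4]]]'
python3 -m pendant '[[[0,0,0,0,0,0,0.3],[0,0,0,0,0,0,0.3],[0,0,0,0,0,0,0.3],[0,0,0,0,0,0,0.3],[0,0,0,0,0,0,0.3]]]'
```

```text
time: 4.1
position: [0.4633, 0.1932, 0.0202]
tool_rot: [0.485, 0.848, -0.107, 0.188]
ft_force: [0.2, 0.5, -0.9]
grip_width: 0.0872
grip_force: 0.0
time: 4.72
position: [0.4635, 0.1931, 0.022]
tool_rot: [0.485, 0.848, -0.107, 0.188]
ft_force: [-0.9, 0.8, 2.7]
grip_width: 0.0521
grip_force: 40.0
time: 5.35
position: [0.4635, 0.1931, 0.022]
tool_rot: [0.485, 0.848, -0.107, 0.188]
ft_force: [-0.5, 0.8, 6.2]
grip_width: 0.0513
grip_force: 40.0
```

```bash
python3 -m pendant '[[[-0.001,-0.002,-0.020,0,0,0,0.3],[-0.001,-0.002,-0.028,0,0,0,0.3],[-0.001,-0.002,-0.030,0,0,0,0.3],[-0.001,-0.002,-0.030,0,0,0,0.3],[-0.001,-0.002,-0.030,0,0,0,0.3]]]' 
python3 -m pendant '[[[0,0,0,0,9,0,0.3],[0,0,0,0,9,0,0.3],[0,0,0,0,9,0,0.3],[0,0,0,0,9,0,0.3],[0,0,0,0,9,0,0.3]]]'
python3 -m pendant '[[[0,0,0,0,9,0,0.3],[0,0,0,0,9,0,0.3],[0,0,0,0,9,0,0.3],[0,0,0,0,9,0,0.3],[0,0,0,0,9,0,0.3]]]'
python3 - <<'E'
from h import *
o=get_obs()
R=Ro.from_quat(o["tool_rot"]).as_matrix();print(o["q"].round(3),R.round(3).tolist(),(o["position"]-.008*R[:,2]).round(4))
a=camera("side")["img"];b=camera("top")["img"]
cv2.imwrite("pics/s2.png",np.hstack([cv2.resize(a[100:400,100:400],(400,400)),cv2.resize(b[100:400,100:400],(400,400))])[:,:,::-1])
E
```

```text
time: 5.98
position: [0.4266, 0.2346, 0.1488]
tool_rot: [0.485, 0.848, -0.108, 0.187]
ft_force: [-0.3, 0.4, -1.8]
grip_width: 0.0514
grip_force: 40.0
time: 6.6
position: [0.4275, 0.2342, 0.1488]
tool_rot: [0.489, 0.855, 0.088, -0.153]
ft_force: [-0.4, 0.2, -3.5]
grip_width: 0.0518
grip_force: 40.0
time: 7.22
position: [0.4283, 0.2336, 0.1478]
tool_rot: [0.419, 0.731, 0.268, -0.467]
ft_force: [0.8, 1.3, -3.3]
grip_width: 0.052
grip_force: 40.0
[-0.193  0.846  1.734  0.749  1.535 -1.16 ] [[-0.213, 0.863, -0.459], [0.362, 0.506, 0.783], [0.907, 0.001, -0.421]] [0.432  0.2273 0.1512]
```

View pics/s2.png

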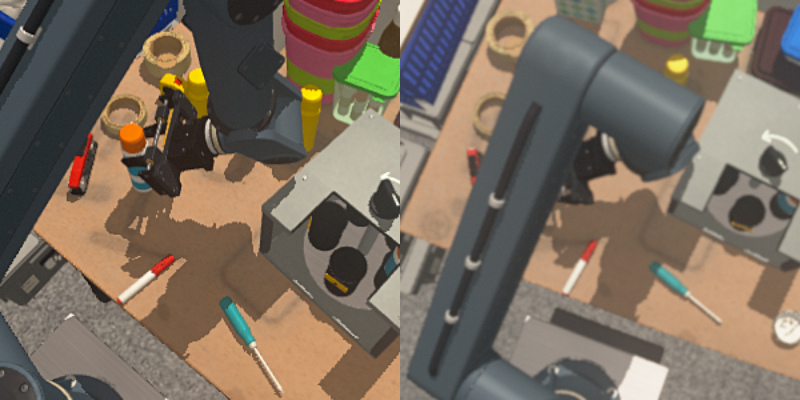

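```bash
python3 -m pendant '[[[-0.0045,0,0.0021,0,0,0,0.3],[-0.0045,0,0.0021,0,0,0,0.3],[-0.0045,0,0.0021,0,0,0,0.3],[-0.0045,0,0.0021,0,0,0,0.3],[-0.0027,0,0.0013,0,0,0,0.3]]]' 
python3 -m pendant '[[[-0.0009,0,0.0004,0,0,0,0.3],[-0.0009,0,0.0004,0,0,0,0.3],[-0.0009,0,0.0004,0,0,0,0.3],[-0.0009,0,0.0004,0,0,0,0.3],[0,0,0,0,0,0,0.3]]]'
```

```text
time: 7.95
position: [0.4274, 0.2346, 0.1257]
tool_rot: [0.418, 0.732, 0.267, -0.466]
ft_force: [0.4, -0.3, -2.7]
grip_width: 0.0518
grip_force: 40.0
time: 8.57
position: [0.4273, 0.2345, 0.1232]
tool_rot: [0.418, 0.732, 0.267, -0.467]
ft_force: [0.5, -1.5, 4.7]
grip_width: 0.0516
grip_force: 40.0
```

```bash
python3 -m pendant '[[[0,0,0,0,0,0,0.58],[0,0,0,0,0,0,0.59],[0,0,0,0,0,0,0.60],[0,0,0,0,0,0,0.62],[0,0,0,0,0,0,0.64]]]' 
python3 -m pendant '[[[0,0,0,0,0,0,0.7],[0,0,0,0,0,0,0.8],[0,0,0,0,0,0,0.9],[0,0,0,0,0,0,1],[0,0,0,0,0,0,1]]]'
python3 - <<'E'
from h import *
o=get_obs()
R=Ro.from_quat(o["tool_rot"]).as_matrix();print(o["q"].round(3),(o["position"]-.008*R[:,2]).round(4))
a=camera("side")["img"];b=camera("wrist")["img"]
cv2.imwrite("pics/s3.png",np.hstack([cv2.resize(a[150:300,130:280],(400,400)),cv2.resize(b[:,70:490],(400,400))])[:,:,::-1])
E
```

```text
time: 9.2
position: [0.4275, 0.2343, 0.1216]
tool_rot: [0.419, 0.732, 0.267, -0.466]
ft_force: [-0.5, 0.3, 1.3]
grip_width: 0.0549
grip_force: 0.0
time: 9.82
position: [0.4275, 0.2343, 0.1219]
tool_rot: [0.419, 0.732, 0.267, -0.466]
ft_force: [-0.4, -0.2, 0.7]
grip_width: 0.085
grip_force: 0.0
[-0.191  0.892  1.733  0.75   1.499 -1.191] [0.4311 0.2281 0.1253]
```

View pics/s3.png

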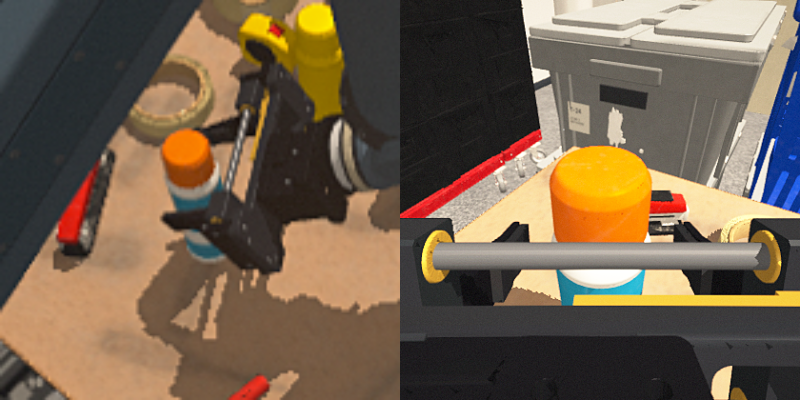

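```bash
python3 -m pendant '[[[0,0,-0.010,0,0,0,1],[0,0,-0.02,0,0,0,1],[0,0,-0.02,0,0,0,1],[0,0,-0.02,0,0,0,1],[0,0,-0.02,0,0,0,1]]]' 
python3 -m pendant '[[[0.0181,0,-0.0084,0,0,0,1],[0.0181,0,-0.0084,0,0,0,1],[0.0181,0,-0.0084,0,0,0,1],[0.0181,0,-0.0084,0,0,0,1],[0.0181,0,-0.0084,0,0,0,1]]]' >/dev/null
python3 -m pendant '[[[0,0,0,0,-8,0,1],[0,0,0,0,-8,0,1],[0,0,0,0,-8,0,1],[0,0,0,0,-8,0,1],[0,0,0,0,-8,0,1]]]' >/dev/null
python3 -m pendant '[[[0,0,0,0,-8,0,1],[0,0,0,0,-8,0,1],[0,0,0,0,-9,0,1],[0,0,0,0,0,0,1],[0,0,0,0,0,0,1]]]'
python3 - <<'E'
from h import *
o=get_obs()
R=Ro.from_quat(o["tool_rot"]).as_matrix();print(o["q"].round(3),R.round(3).tolist(),(o["position"]-.008*R[:,2]).round(4))
b=camera("wrist")["img"];a=camera("top");s=camera("side")
for c in (a,s): print(proj(c,[.4295,.2307,.178]))
cv2.imwrite("pics/tA.png",a["img"][:,:,::-1]);cv2.imwrite("pics/sA.png",s["img"][:,:,::-1])
cv2.imwrite("pics/w4.png",cv2.resize(b,(800,600))[:,:,::-1])
E
```

```text
time: 10.55
position: [0.4698, 0.1626, 0.1606]
tool_rot: [0.419, 0.732, 0.267, -0.466]
ft_force: [0.5, 0.1, -0.2]
grip_width: 0.0871
grip_force: 0.0
time: 12.42
position: [0.4688, 0.1642, 0.26]
tool_rot: [0.496, 0.868, 0.0, -0.001]
ft_force: [0.3, 0.0, -0.7]
grip_width: 0.0871
grip_force: 0.0
[ 0.111  0.321  1.715  0.002  1.106 -0.422] [[-0.507, 0.862, -0.001], [0.862, 0.507, 0.002], [0.002, 0.0, -1.0]] [0.4688 0.1642 0.268 ]
[[199.3563444  222.53787574]]
[[198.49067411 205.27448795]]
```

View pics/w4.png

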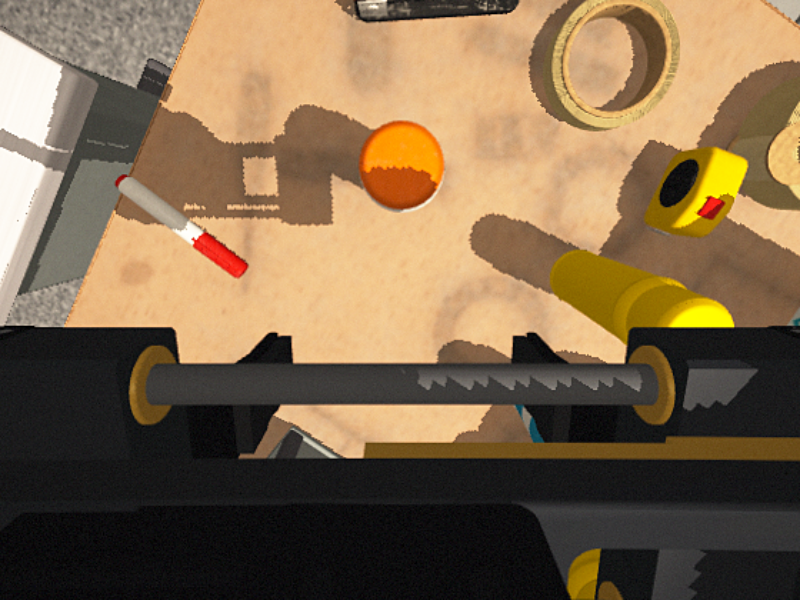

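Run:
```python
from h import *
o=get_obs();c=camera("wrist")
p=atz(c,np.array([401.5,165.5])*.7,.178,o);print("cap",p)
for u in((359,165),(444,165)):print(atz(c,np.array(u)*.7,.178,o))
R=Rot(82.35,0)
print("shift in turned tool",R.T@(p+[0,0,-.018]-(o["position"]+[0,0,.008])))
```

```text
cap [0.4315108  0.23043513 0.178     ]
[0.41267707 0.21965511 0.178     ]
[0.45010783 0.24161791 0.178     ]
shift in turned tool [0.04643118 0.06147497 0.10752024]
```

```bash
python3 -m pendant '[[[0,0,0,0,0,-10.4,1],[0,0,0,0,0,-10.4,1],[0,0,0,0,0,-10.4,1],[0,0,0,0,0,-10.4,1],[0,0,0,0,0,-10.3,1]]]' >/dev/null
python3 -m pendant '[[[0.0092,0.0123,0,0,0,0,1],[0.0092,0.0123,0,0,0,0,1],[0.0092,0.0123,0,0,0,0,1],[0.0092,0.0123,0,0,0,0,1],[0.0092,0.0123,0,0,0,0,1]]]' 
python3 -m pendant '[[[0,0,0.0215,0,0,0,1],[0,0,0.0215,0,0,0,1],[0,0,0.0215,0,0,0,1],[0,0,0.0215,0,0,0,1],[0,0,0.0215,0,0,0,1]]]'
python3 -m pendant '[[[0,0,0,0,0,0,0.7],[0,0,0,0,0,0,0.6],[0,0,0,0,0,0,0.5],[0,0,0,0,0,0,0.4],[0,0,0,0,0,0,0.3]]]' 30
python3 -m pendant '[[[0,0,0,0,0,0,0.3],[0,0,0,0,0,0,0.3],[0,0,-0.003,0,0,0,0.3],[0,0,-0.02,0,0,0,0.3],[0,0,-0.02,0,0,0,0.3]]]' 30
```

```text
time: 13.88
position: [0.4306, 0.2324, 0.2598]
tool_rot: [0.066, 0.998, 0.0, 0.0]
ft_force: [-0.3, 0.1, -0.4]
grip_width: 0.0872
grip_force: 0.0
time: 14.5
position: [0.4312, 0.232, 0.1517]
tool_rot: [0.066, 0.998, 0.0, 0.0]
ft_force: [0.1, -0.1, -0.4]
grip_width: 0.0868
grip_force: 0.0
time: 15.12
position: [0.4317, 0.2313, 0.1528]
tool_rot: [0.066, 0.998, 0.0, 0.001]
ft_force: [-0.4, -0.4, 2.2]
grip_width: 0.051
grip_force: 30.0
time: 15.75
position: [0.4304, 0.2311, 0.1949]
tool_rot: [0.066, 0.998, -0.0, -0.001]
ft_force: [0.5, -0.0, -1.8]
grip_width: 0.0506
grip_force: 30.0
```

```bash
python3 -m pendant '[[[0,0,-0.03,0,0,0,0.3],[0,0,-0.045,0,0,0,0.3],[0,0,-0.05,0,0,0,0.3],[0,0,-0.045,0,0,0,0.3],[0,0,-0.035,0,0,0,0.3]]]'  >/dev/null
python3 -m pendant '[[[-0.007,-0.025,0,0,0,0,0.3],[-0.013,-0.0412,0,0,0,0,0.3],[-0.014,-0.045,0,0,0,0,0.3],[-0.014,-0.045,0,0,0,0,0.3],[-0.014,-0.045,0,0,0,0,0.3]]]'  >/dev/null
python3 -m pendant '[[[-0.014,-0.045,0,0,0,0,0.3],[-0.014,-0.045,0,0,0,0,0.3],[-0.014,-0.045,0,0,0,0,0.3],[-0.013,-0.042,0,0,0,0,0.3],[-0.012,-0.034,0,0,0,0,0.3]]]'
python3 - <<'E'
from h import *
o=get_obs()
R=Ro.from_quat(o["tool_rot"]).as_matrix();print(o["q"].round(3),R.round(3).tolist(),(o["position"]).round(4))
b=camera("wrist")["img"];a=camera("top");s=camera("side")
cv2.imwrite("pics/w5.png",b[:,:,::-1])
A=cv2.resize(b,(800,600))[0:460]
x=cv2.resize(s["img"][130:340,250:510],(260,210))
S=np.zeros((600,800,3),np.uint8);S[:460]=A;
S[350:600,500:800]=cv2.resize(s["img"][110:330,240:504],(300,250))
cv2.imwrite("pics/w5v.png",S[:,:,::-1])
E
```

```text
time: 17.62
position: [0.504, -0.1958, 0.399]
tool_rot: [0.067, 0.998, 0.001, -0.001]
ft_force: [0.5, 0.8, -2.0]
grip_width: 0.0511
grip_force: 30.0
[-0.577  0.258  1.403  0.     1.482 -2.014] [[-0.991, 0.134, -0.002], [0.134, 0.991, 0.002], [0.002, 0.001, -1.0]] [ 0.504  -0.1958  0.399 ]
```

View pics/w5v.png

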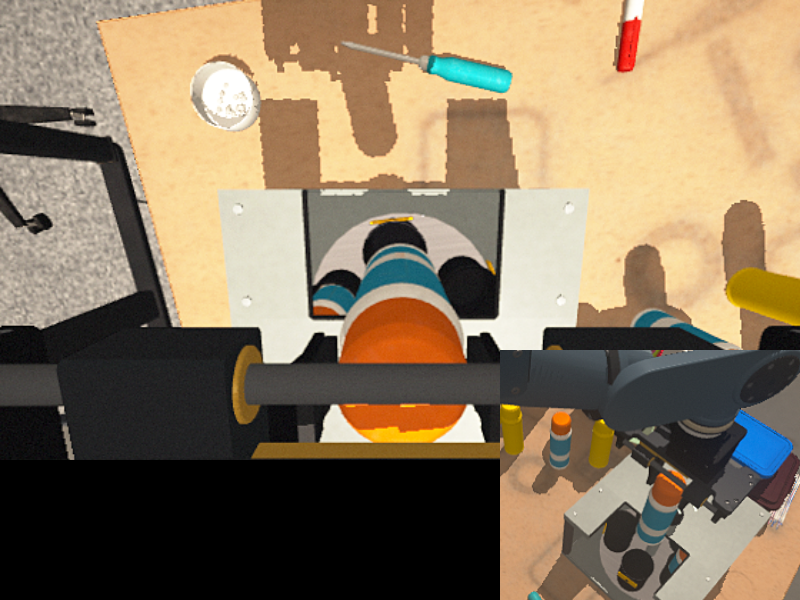

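Run:
```python
from h import *
from scipy.optimize import least_squares
o=get_obs();c=camera("wrist");s=camera("side")
L=np.array([[-145,-145],[-145,145],[-145,-78],[-145,78],[-40,-78],[-40,78]])/1000
u=np.array([[219,189],[588,188],[303,189],[502,188],[309,318],[503,319]])*.7
def W(p):
    k,q=np.cos(p[2]),np.sin(p[2]); return np.c_[L@np.array([[k,-q],[q,k]]).T+p[:2],np.full(6,.2)]
r=least_squares(lambda p:(proj(c,W(p),o)-u).ravel(),[.58,-.2,-.13],loss="soft_l1");p=r.x
print(p,np.degrees(p[2]),((proj(c,W(p),o)-u)/.7).round(1).tolist())
print("pocket",p[0]-.08*np.cos(p[2]),p[1]-.08*np.sin(p[2]))
# can outline check: circles at base & shoulder
P=o["position"]
a=np.linspace(0,2*np.pi,24,endpoint=False)
for n,z,rad in(("base",.2465,.026),("shoulder",.2465+.146,.026),("top",.4245,.022)):
    C=np.c_[P[0]+rad*np.cos(a),P[1]+rad*np.sin(a),np.full(24,z)]
    q=proj(c,C,o)/.7; print(n,"wrist800",q.min(0).round(),q.max(0).round())
    q=proj(s,C); q=(q-[240,110])*300/264+[500,350]; print("   side inset",q.min(0).round(),q.max(0).round())
x=cv2.imread("pics/w5.png"); cr=cv2.resize(x[120:260,200:380],(800,622),interpolation=cv2.INTER_CUBIC)[:600]
cv2.imwrite("pics/w5c.png",cr)
```

```text
[ 0.58474534 -0.20355361 -0.13248529] -7.590848238399928 [[-2.8, 0.1], [1.6, 0.1], [-0.2, 0.1], [1.2, 0.5], [1.1, 0.3], [-6.6, -1.2]]
pocket 0.5054464038001776 -0.19298576109822344
base wrist800 [363. 246.] [436. 317.]
   side inset [633. 519.] [662. 545.]
shoulder wrist800 [332. 297.] [466. 422.]
   side inset [649. 477.] [683. 506.]
top wrist800 [328. 335.] [468. 462.]
   side inset [656. 468.] [686. 493.]
```

View pics/w5c.png

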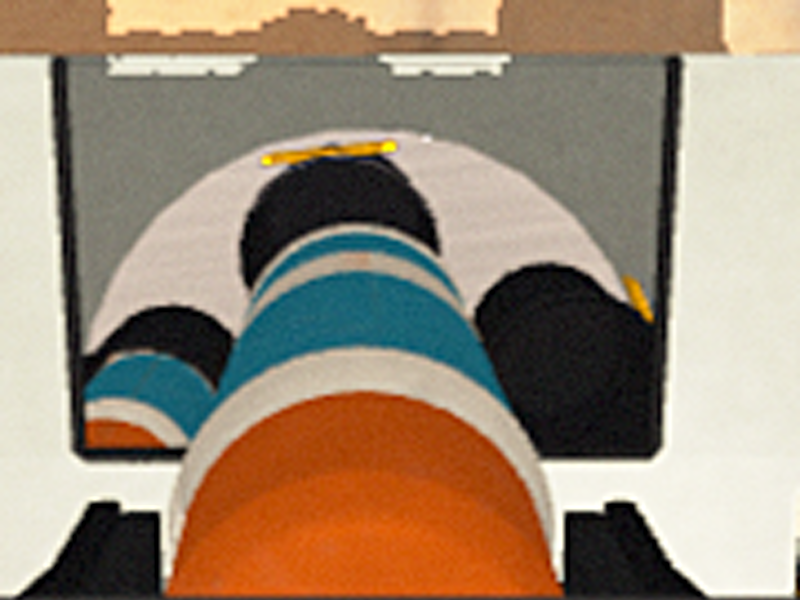

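Run:
```python
from h import *
from scipy.optimize import least_squares
o=get_obs();c=camera("wrist")
L=np.array([[-145,-145],[-145,145],[-145,-78],[-145,78],[-40,-78],[-40,78]])/1000
f=lambda q:np.array(q)/4.444+[200,120]
u=np.r_[np.array([[219,189],[588,188]])*.7,f([[57,55],[677,55],[77,457],[662,457]])]
rot=lambda a:np.array([[np.cos(a),-np.sin(a)],[np.sin(a),np.cos(a)]])
a=np.linspace(0,2*np.pi,180,endpoint=False)
def cup(p,ang):
    d=p[:2]+rot(p[2]+ang)@[-.08,0]
    return proj(c,np.c_[d[0]+p[4]*np.cos(a),d[1]+p[4]*np.sin(a),np.full(180,.097)],o)
def res(p):
    W=np.c_[L@rot(p[2]).T+p[:2],np.full(6,.2)]
    e=(proj(c,W,o)-u).ravel()
    A=cup(p,p[3]);B=cup(p,p[3]-1.2566)
    l=f([240,245])[0];r=f([440,245])[0];t=f([0,149])[1];l2=f([474,0])[0];t2=f([0,263])[1]
    return np.r_[e,A[:,0].min()-l,A[:,0].max()-r,A[:,1].min()-t,B[:,0].min()-l2,B[:,1].min()-t2]
r=least_squares(res,[.584,-.204,-.13,0,.033],loss="soft_l1",diff_step=1e-4);p=r.x
print(p.round(4),np.degrees(p[2:4]),res(p).round(1))
print("pocket1",p[:2]+rot(p[2]+p[3])@[-.08,0],"at 0:",p[:2]+rot(p[2])@[-.08,0])
```

```text
[ 0.5847 -0.2002 -0.1292  0.1298  0.0352] [-7.40098352  7.43882437] [-0.9  0.2  1.8 -0.   0.   0.1  0.6 -0.4  0.6 -0.  -0.8 -0.5 -2.1  0.
 -0.  -0.   4.4]
pocket1 [ 0.5046829  -0.20026396] at 0: [ 0.50534937 -0.18990611]
```

Run:
```python
from h import *
for n,(x0,x1,y0,y1) in (("top0",(334,402,232,278)),("side0",(322,412,245,322))):
    g=cv2.imread(f"pics/{n}.png"); hsv=cv2.cvtColor(g,cv2.COLOR_BGR2HSV)
    print(n,x0,y0)
    for y in range(y0,y1,1 if n=="top0" else 2):
        print(y,"".join("Y" if hsv[y,x,1]>150 and hsv[y,x,2]>90 and 15<hsv[y,x,0]<35 else "#" if hsv[y,x,2]<45 else "+" if hsv[y,x,2]<75 else "." for x in range(x0,x1)))
```

```text
top0 334 232
232 .......+++++++++++++.........................++.....................
233 ......+++++++++++++...........+.....................................
234 ......+++++++++++++.............+...................................
235 ......+++++++++++++...............+.................................
236 .....+++++++++++++..................+...............................
237 .....++++++++++++...................................................
238 ....++++++++++++....................................................
239 ....+++++++++++.....................................................
240 ...+++++++++++................................+.....................
241 ...++++++++++.......................................................
242 ..++++++++++........................................................
243 ..+++++++++.......................................++................
244 .+++++++++.......................................++++...............
245 ..+++++..........................................++++++.............
246 ...............................................+++...........
[... 5289 characters left out ...]
....+##########....................
309 ++...................+#.YYYYY.###################+........+#########+.....................
311 .++..........+.......+###+YYYYYY+##++#######+##+..........+#######+.......................
313 +....+........+.......######+++YYYY+##########+............######.........................
315 .++....+........+......#######+.YYYYY.+######..............+###...........................
317 ...++...++.......++.....#########+YYYYY#####...............+#.............................
319 .....++....++.+....++.....+#########++####+...............#+..............................
321 .......++.............+......++########+................#+................................
```

Run:
```python
from h import *
t=camera("top");s=camera("side");o=get_obs();w=camera("wrist")
print(atz(t,(360.5,259.5),.097),atz(s,(360.7,297),.097))
f=lambda q:np.array(q)/4.444+[200,120]
print("wrist left/right",atz(w,f((240,245)),.097,o),atz(w,f((440,245)),.097,o),"top",atz(w,f((340,149)),.097,o))
T=[(349,266.5),(354,269.5)]
for q in T: print("tag",atz(t,q,.085))
a=np.linspace(0,2*np.pi,180)
for P in([.505,-.1905],[.5045,-.1985]):
  for rad in(.031,.034):
    C=np.c_[P[0]+rad*np.cos(a),P[1]+rad*np.sin(a),np.full(180,.097)]
    for n,c in(("top",t),("side",s),("wrist",w)):
        q=proj(c,C,o); 
        if n=="wrist": q=(q-[200,120])*4.444
        print(P,rad,n,q.min(0).round(1),q.max(0).round(1))
```

```text
[ 0.49843065 -0.20113482  0.097     ] [ 0.507403   -0.20089864  0.097     ]
wrist left/right [ 0.49815307 -0.23167206  0.097     ] [ 0.5069511  -0.16493407  0.097     ] top [ 0.47095547 -0.1940274   0.097     ]
tag [ 0.47176674 -0.17862     0.085     ]
tag [ 0.46858771 -0.19413433  0.085     ]
[0.505, -0.1905] 0.031 top [346.2 244.7] [368.8 267.3]
[0.505, -0.1905] 0.031 side [343.2 282.9] [369.6 307.9]
[0.505, -0.1905] 0.031 wrist [271.9 156. ] [456.  339.2]
[0.505, -0.1905] 0.034 top [345.2 243.7] [369.9 268.4]
[0.505, -0.1905] 0.034 side [341.9 281.7] [370.9 309.2]
[0.505, -0.1905] 0.034 wrist [263.  146.8] [464.9 347.8]
[0.5045, -0.1985] 0.031 top [349.  245.9] [371.5 268.4]
[0.5045, -0.1985] 0.031 side [345.9 285. ] [372.4 310.1]
[0.5045, -0.1985] 0.031 wrist [248.2 157.7] [432.2 340.8]
[0.5045, -0.1985] 0.034 top [347.9 244.8] [372.6 269.5]
[0.5045, -0.1985] 0.034 side [344.7 283.8] [373.7 311.4]
[0.5045, -0.1985] 0.034 wrist [239.3 148.5] [441.1 349.4]
```

```bash
python3 -m pendant '[[[-0.0005,-0.0035,0.02,0,0,0,0.3],[0,0,0.03,0,0,0,0.3],[0,0,0.03,0,0,0,0.3],[0,0,0.03,0,0,0,0.3],[0,0,0.025,0,0,0,0.3]]]'
python3 -m pendant '[[[0,0,0.005,0,0,0,0.3],[0,0,0.006,0,0,0,0.3],[0,0,0.006,0,0,0,0.3],[0,0,0.006,0,0,0,0.3],[0,0,0.006,0,0,0,0.3]]]'
```

```text
time: 18.7
position: [0.5044, -0.1969, 0.2644]
tool_rot: [0.066, 0.998, 0.0, -0.0]
ft_force: [0.3, 0.2, -1.9]
grip_width: 0.0506
grip_force: 30.0
time: 19.32
position: [0.5047, -0.198, 0.2362]
tool_rot: [0.066, 0.998, -0.0, 0.0]
ft_force: [-0.0, -0.2, -1.9]
grip_width: 0.0507
grip_force: 30.0
```

```bash
python3 -m pendant '[[[0,0,0.01,0,0,0,0.3],[0,0,0.01,0,0,0,0.3],[0,0,0.01,0,0,0,0.3],[0,0,0.01,0,0,0,0.3],[0,0,0.01,0,0,0,0.3]]]'
python3 -m pendant '[[[0,0,0.004,0,0,0,0.3],[0,0,0.004,0,0,0,0.3],[0,0,0.004,0,0,0,0.3],[0,0,0.003,0,0,0,0.3],[0,0,0.001,0,0,0,0.3]]]'
```

```text
time: 19.95
position: [0.5048, -0.1984, 0.1857]
tool_rot: [0.066, 0.998, -0.0, 0.0]
ft_force: [-0.1, -1.5, -1.6]
grip_width: 0.0508
grip_force: 30.0
time: 20.58
position: [0.5047, -0.1982, 0.1703]
tool_rot: [0.066, 0.998, -0.0, 0.0]
ft_force: [-0.5, -2.1, 0.5]
grip_width: 0.0506
grip_force: 30.0
```

```bash
python3 -m pendant '[[[0,0,0.001,0,0,0,0.3],[0,0,0.001,0,0,0,0.3],[0,0,0.001,0,0,0,0.3],[0,0,0,0,0,0,0.3],[0,0,0,0,0,0,0.3]]]'
python3 -m pendant '[[[0,0,0,0,0,0,0.58],[0,0,0,0,0,0,0.60],[0,0,0,0,0,0,0.62],[0,0,0,0,0,0,0.7],[0,0,0,0,0,0,0.9]]]'
python3 -m pendant '[[[0,0,0,0,0,0,1],[0,0,-0.01,0,0,0,1],[0,0,-0.02,0,0,0,1],[0,0,-0.04,0,0,0,1],[0,0,-0.04,0,0,0,1]]]'
python3 -m pendant '[[[0,0,-0.04,0,0,0,1],[0,0,-0.02,0,0,0,1],[0.01,0,0,0,0,0,1],[0,0,0,0,0,0,1],[0,0,0,0,0,0,1]]]'
python3 - <<'E'
from h import *
o=get_obs();c=camera("wrist")
cv2.imwrite("pics/w6.png",c["img"][:,:,::-1])
R=Ro.from_quat(o["tool_rot"]).as_matrix();print(o["q"].round(3),o["position"],o["grip_width"])
g=c["img"];hsv=cv2.cvtColor(g,cv2.COLOR_RGB2HSV)
m=((hsv[...,0]<14)&(hsv[...,1]>150)&(hsv[...,2]>60)).astype(np.uint8)
n,l,st,ce=cv2.connectedComponentsWithStats(m)
for i in range(1,n):
    if st[i,4]>60: print(st[i],ce[i],atz(c,(st[i,0]+st[i,2]/2-.5,st[i,1]+st[i,3]/2-.5),.194,o))
a=np.linspace(0,6.28,60)
for x,y in((.5045,-.1985),):
    q=proj(c,np.c_[x+.024*np.cos(a),y+.024*np.sin(a),np.full(60,.19)],o);print("pred cap",q.min(0),q.max(0))
for x,y,z in((.585,-.203,.248),): print("knob top",proj(c,[x,y,z],o))
E
```

```text
time: 21.2
position: [0.5059, -0.1986, 0.1688]
tool_rot: [0.067, 0.998, -0.001, 0.002]
ft_force: [-0.1, -2.3, 7.6]
grip_width: 0.0506
grip_force: 30.0
time: 21.82
position: [0.504, -0.1972, 0.1667]
tool_rot: [0.066, 0.998, 0.001, -0.001]
ft_force: [0.6, 0.1, 0.1]
grip_width: 0.0638
grip_force: 0.0
time: 22.45
position: [0.5044, -0.1978, 0.2788]
tool_rot: [0.066, 0.998, 0.0, -0.0]
ft_force: [0.6, -0.6, -0.3]
grip_width: 0.0866
grip_force: 0.0
time: 23.08
position: [0.4939, -0.1962, 0.336]
tool_rot: [0.067, 0.998, 0.001, -0.001]
ft_force: [-0.5, 0.3, -0.6]
grip_width: 0.0872
grip_force: 0.0
[-0.589  0.291  1.528  0.     1.325 -2.026] [ 0.49388878 -0.19621767  0.33599827] 0.08716653985938252
[453   1  21  46 608] [463.25986842  24.87664474] [ 0.3623923  -0.02084934  0.194     ]
[257 182  44  45 447] [277.31319911 192.93288591] [ 0.49826787 -0.19802034  0.194     ]
[209 237  25  11 222] [219.08108108 242.63513514] [ 0.52992075 -0.26138346  0.194     ]
pred cap [255.00817487 185.55407106] [302.74016039 231.80272814]
knob top [[285.70273417 313.63540683]]
```

```bash
python3 -m pendant '[[[-0.02,0,0,0,0,0,1],[-0.03,0,0,0,0,0,1],[-0.03,0,0,0,0,0,1],[-0.03,0,0,0,0,0,1],[-0.01,0,0,0,0,0,1]]]'
python3 - <<'E'
from h import *
o=get_obs();c=camera("wrist")
cv2.imwrite("pics/w7.png",c["img"][:,:,::-1])
print(o["position"],o["q"].round(3))
k=proj(c,[.585,-.203,.248],o)[0];print(k)
x,y=(k-[100,90]).astype(int);x=max(x,0);y=max(y,0);print(x,y)
S=np.zeros((600,800,3),np.uint8)
S[:]=cv2.resize(c["img"][y:y+150,x:x+200],(800,600),interpolation=cv2.INTER_CUBIC)
cv2.imwrite("pics/w7v.png",S[:,:,::-1])
E
```

```text
time: 23.75
position: [0.6146, -0.2126, 0.3357]
tool_rot: [0.066, 0.998, 0.0, -0.001]
ft_force: [-0.5, 0.1, 0.6]
grip_width: 0.0873
grip_force: 0.0
[ 0.61458373 -0.21258352  0.33565906] [-0.505  0.475  1.234 -0.     1.435 -1.943]
[286.72046691 176.47469721]
186 86
```

View pics/w7v.png

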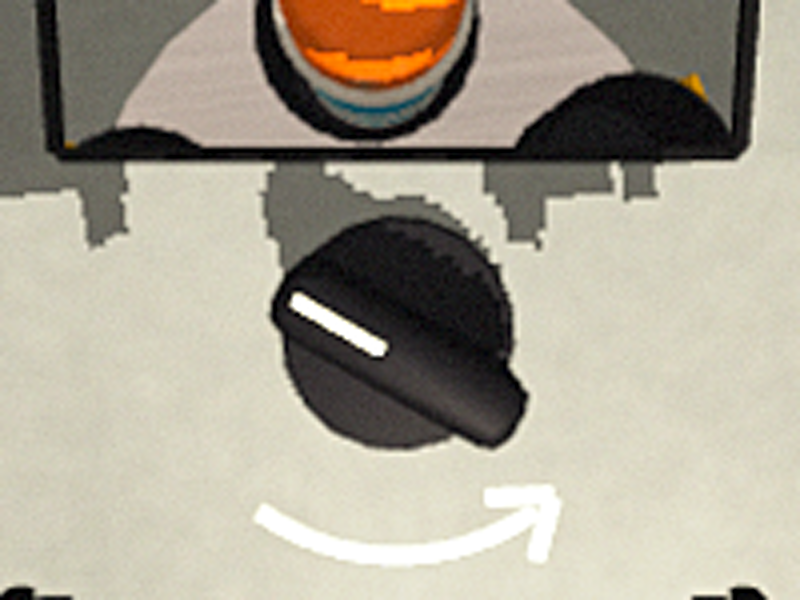

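Run:
```python
from h import *
o=get_obs();c=camera("wrist")
f=lambda q:np.array(q)/4+[186,86]-.375
A,B=[atz(c,f(q),.248,o) for q in((297,302),(381,350))]
d=B-A;print("white line deg",np.degrees(np.arctan2(d[1],d[0])))
A,B=[atz(c,f(q),.248,o) for q in((285,297),(512,420))]
d=B-A;print("bar deg",np.degrees(np.arctan2(d[1],d[0])),np.linalg.norm(d),"ctr",(A+B)/2)
A,B=[atz(c,f(q),.248,o) for q in((312,265),(523,385))]
d=B-A;print("upper edge deg",np.degrees(np.arctan2(d[1],d[0])))
A,B=[atz(c,f(q),.2,o) for q in((60,152),(740,152))]
d=B-A;print("notch",A,B,np.linalg.norm(d),"mid",(A+B)/2,np.degrees(np.arctan2(d[1],d[0])))
F=[atz(c,f(q),.21,o) for q in((285,335),(512,335),(400,218),(400,448))];print("flange",(F[0]+F[1])/2,(F[2]+F[3])/2)
l,r,b=[atz(c,f(q),.097,o) for q in((256,0),(478,0),(370,140))];print("cup1",(l+r)/2,b)
l,t=[atz(c,f(q),.097,o) for q in((518,150),(640,72))];print("cup2 left,top",l,t)
```

```text
white line deg 52.64537444734908
bar deg 53.93478689289562 0.05085933066527612 ctr [ 0.58456766 -0.20386482  0.248     ]
upper edge deg 52.98047492521144
notch [ 0.53471601 -0.27420231  0.2       ] [ 0.55493971 -0.12173866  0.2       ] 0.15379909498218064 mid [ 0.54482786 -0.19797048  0.2       ] 82.44405111922559
flange [ 0.58451203 -0.20358369  0.21      ] [ 0.58471107 -0.20326788  0.21      ]
cup1 [ 0.49815133 -0.20028065  0.097     ] [ 0.53801109 -0.20476248  0.097     ]
cup2 left,top [ 0.54694333 -0.16000459  0.097     ] [ 0.52924468 -0.12105065  0.097     ]
```

```bash
python3 -m pendant '[[[0,0,0,0,0,10,1],[0,0,0,0,0,10,1],[0,0,0,0,0,10,1],[0,0,0,0,0,10,1],[0,0,0,0,0,10,1]]]' >/dev/null
python3 -m pendant '[[[0,0,0,0,0,10,1],[0,0,0,0,0,10,1],[0,0,0,0,0,10,1],[0,0,0,0,0,10,1],[0,0,0,0,0,10,1]]]' >/dev/null
python3 -m pendant '[[[0,0,0,0,0,10,1],[0,0,0,0,0,9.4,1],[-0.0055,-0.015,0,0,0,0,1],[-0.0055,-0.0145,0,0,0,0,1],[0,0,0,0,0,0,1]]]'
python3 - <<'E'
from h import *
o=get_obs();R=Ro.from_quat(o["tool_rot"]).as_matrix()
print(np.degrees(np.arctan2(R[1,1],R[0,1])),o["position"],R.T@(np.array([.5845,-.2036,.23])-o["position"]))
E
```

```text
time: 25.72
position: [0.5817, -0.203, 0.3375]
tool_rot: [0.895, 0.446, -0.0, -0.0]
ft_force: [0.7, -1.0, -0.6]
grip_width: 0.0873
grip_force: 0.0
-37.04431117455847 [ 0.58165574 -0.20302047  0.33749121] [0.0012877  0.00274787 0.10748757]
```

```bash
python3 -m pendant '[[[0.001,0.0025,0.02,0,0,0,1],[0,0,0.025,0,0,0,1],[0,0,0.025,0,0,0,1],[0,0,0.025,0,0,0,1],[0,0,0.012,0,0,0,1]]]'
python3 -m pendant '[[[0,0,0,0,0,0,0.6],[0,0,0,0,0,0,0.4],[0,0,0,0,0,0,0.2],[0,0,0,0,0,0,0.1],[0,0,0,0,0,0,0.1]]]' 15
python3 -m pendant '[[[0,0,0,0,0,0,0.1],[0,0,0,0,0,0,0.1],[0,0,0,0,0,0,0.1],[0,0,0,0,0,0,0.1],[0,0,0,0,0,0,0.1]]]' 20
```

```text
time: 26.35
position: [0.5854, -0.2041, 0.2287]
tool_rot: [0.895, 0.446, -0.001, -0.001]
ft_force: [0.6, 0.1, 0.6]
grip_width: 0.087
grip_force: 0.0
time: 26.98
position: [0.5861, -0.2043, 0.2306]
tool_rot: [0.895, 0.446, 0.0, 0.0]
ft_force: [0.1, -0.4, 0.3]
grip_width: 0.0452
grip_force: 0.0
time: 27.6
position: [0.5847, -0.2033, 0.23]
tool_rot: [0.895, 0.446, -0.001, -0.002]
ft_force: [-3.9, 3.4, 3.2]
grip_width: 0.0161
grip_force: 20.0
```

Gripped (16.1 mm, as it must be). Turn 67.4° anticlockwise.

```bash
python3 -m pendant '[[[0,0,0,0,0,-5.4,0.1],[0,0,0,0,0,-7,0.1],[0,0,0,0,0,-7,0.1],[0,0,0,0,0,-7,0.1],[0,0,0,0,0,-7,0.1]]]'
python3 -m pendant '[[[0,0,0,0,0,-7,0.1],[0,0,0,0,0,-7,0.1],[0,0,0,0,0,-7,0.1],[0,0,0,0,0,-7,0.1],[0,0,0,0,0,-6,0.1]]]'
python3 -m pendant '[[[0,0,0,0,0,0,0.1],[0,0,0,0,0,0,0.1],[0,0,0,0,0,0,0.4],[0,0,0,0,0,0,0.7],[0,0,0,0,0,0,1]]]'
python3 -m pendant '[[[0,0,0,0,0,0,1],[0,0,0,0,0,0,1],[0,0,-0.04,0,0,0,1],[0,0,-0.05,0,0,0,1],[0,0,-0.05,0,0,0,1]]]'
python3 - <<'E'
from h import *
o=get_obs();R=Ro.from_quat(o["tool_rot"]).as_matrix()
print(np.degrees(np.arctan2(R[1,1],R[0,1])),o["position"],R[:,0],o["q"].round(3))
E
```

```text
time: 28.22
position: [0.5837, -0.2029, 0.23]
tool_rot: [0.728, 0.686, -0.001, -0.003]
ft_force: [-6.9, 3.9, 4.0]
grip_width: 0.0163
grip_force: 20.0
time: 28.85
position: [0.5826, -0.2031, 0.2301]
tool_rot: [0.496, 0.869, -0.001, -0.004]
ft_force: [-9.3, 3.6, 6.0]
grip_width: 0.0152
grip_force: 20.0
time: 29.48
position: [0.5868, -0.2047, 0.2303]
tool_rot: [0.497, 0.868, 0.0, 0.001]
ft_force: [0.2, 0.3, 0.4]
grip_width: 0.038
grip_force: 0.0
time: 30.1
position: [0.5859, -0.2042, 0.3715]
tool_rot: [0.497, 0.868, 0.0, -0.0]
ft_force: [0.3, 0.5, -0.3]
grip_width: 0.0842
grip_force: 0.0
30.386762600335537 [ 0.58593605 -0.20418356  0.37150473] [-5.05834457e-01  8.62630551e-01  1.87677815e-04] [-0.515  0.403  1.258  0.     1.48  -1.046]
```

```bash
python3 -m pendant '[[[0,0,0,0,0,-10.4,1],[0,0,0,0,0,-10.4,1],[0,0,0,0,0,-10.4,1],[0,0,0,0,0,-10.4,1],[0,0,0,0,0,-10.4,1]]]' >/dev/null
python3 -m pendant '[[[-0.006,0,0.006,0,0,0,1],[-0.006,0,0.006,0,0,0,1],[-0.006,0,0.006,0,0,0,1],[0,0,0,0,0,0,1],[0,0,0,0,0,0,1]]]'
python3 - <<'E'
from h import *
o=get_obs();c=camera("wrist");cv2.imwrite("pics/w8.png",c["img"][:,:,::-1])
print(o["position"],o["q"].round(3))
g=c["img"];v=g.max(2)
k=proj(c,[.5845,-.2035,.248],o)[0];print("knob px",k)
x,y=k.astype(int)
m=np.zeros_like(v);m[y-26:y+26,x-26:x+26]=v[y-26:y+26,x-26:x+26]>150
n,l,st,ce=cv2.connectedComponentsWithStats(m)
for i in range(1,n):
    if st[i,4]>8:
        p=np.argwhere(l==i)[:,::-1].astype(np.float32);L=cv2.fitLine(p,cv2.DIST_L2,0,.01,.01).ravel()
        A,B=atz(c,L[2:]-8*L[:2],.248,o),atz(c,L[2:]+8*L[:2],.248,o);d=B-A
        print(st[i],ce[i],np.degrees(np.arctan2(d[1],d[0])))
hsv=cv2.cvtColor(g,cv2.COLOR_RGB2HSV)
u0=proj(c,[.50,-.30,.2],o)[0];print(u0)
for yy in range(max(0,y-110),y-30,2):
    print(yy,"".join("Y" if hsv[yy,xx,1]>150 and hsv[yy,xx,2]>110 and 15<hsv[yy,xx,0]<35 else "O" if hsv[yy,xx,1]>150 and hsv[yy,xx,0]<=14 and v[yy,xx]>50 else "#" if v[yy,xx]<50 else "+" if v[yy,xx]<90 else "." for xx in range(x-100,x+100)))
print(x-100)
E
```

```text
time: 31.35
position: [0.6039, -0.2066, 0.3521]
tool_rot: [0.067, 0.998, 0.0, -0.0]
ft_force: [0.1, 0.6, 0.2]
grip_width: 0.0871
grip_force: 0.0
[ 0.60387103 -0.20659873  0.3520789 ] [-0.504  0.444  1.242 -0.     1.455 -1.942]
knob px [280.33390789 186.3928307 ]
[254 186   2   7   9] [254.22222222 189.11111111] -7.233931554848098
[258 188  20  17 100] [267.57 196.13] 120.8068742899143
[254 190  52  22 408] [286.27205882 206.3627451 ] 91.32359626670006
[166.62812836 102.65517929]
76 ..............#####............................................................YYYYYYYY.+###################+YYYYYYY..................................................................####+.............
78 ..............#####.............................................................YYYY.+##########################+YY..................................................................+####+.............
80 ..............+####..............................................................++################################+.................................................................+####..............
82 .
[... 6875 characters left out ...]
.................................................................................
150 ........................................................................................................................................................................................................
152 ............................................................................................+##############+............................................................................................
154 ........................................................................................+########################+......................................................................................
180
```

Run:
```python
from h import *
o=get_obs();c=camera("wrist");t=camera("top")
print("cup2",atz(c,(278.5,102.5),.097,o),"bottom",atz(c,(279,129),.097,o))
rot=np.radians(-7.55);print("ideal",.5845-.08*np.cos(rot),-.2035-.08*np.sin(rot))
print("bucket front",atz(t,(297,130),.0),"green",atz(t,(337,143),0.))
for x in(.68,.70,.72):
    o2=dict(o);o2["position"]=np.array([x,.115,.352]);print(x,proj(c,[.66,.1125,.178],o2))
```

```text
cup2 [ 0.50491584 -0.19549841  0.097     ] bottom [ 0.53702577 -0.19919918  0.097     ]
ideal 0.5051935537373315 -0.19298869269850413
bucket front [0.84060925 0.09793231 0.        ] green [ 0.84264735 -0.03378232  0.        ]
0.68 [[275.19853707 174.81806402]]
0.7 [[272.59984188 156.07687459]]
0.72 [[269.91833639 136.73982558]]
```

```bash
python3 -m pendant '[[[-0.003,0.02,0,0,0,0,1],[-0.003,0.035,0,0,0,0,1],[-0.003,0.035,0,0,0,0,1],[-0.003,0.035,0,0,0,0,1],[-0.003,0.035,0,0,0,0,1]]]' >/dev/null
python3 -m pendant '[[[-0.003,0.035,0,0,0,0,1],[-0.003,0.035,0,0,0,0,1],[-0.003,0.035,0,0,0,0,1],[-0.004,0.035,0,0,0,0,1],[-0.004,0.029,0,0,0,0,1]]]'
python3 -m pendant '[[[0,0,0,0,0,0,1],[0,0,0,0,0,0,1],[0,0,0,0,0,0,1],[0,0,0,0,0,0,1],[0,0,0,0,0,0,1]]]' >/dev/null
python3 - <<'E'
from h import *
o=get_obs();c=camera("wrist");cv2.imwrite("pics/w9.png",c["img"][:,:,::-1])
R=Ro.from_quat(o["tool_rot"]).as_matrix();print(o["position"],np.degrees(np.arctan2(R[1,1],R[0,1])))
hsv=cv2.cvtColor(c["img"],cv2.COLOR_RGB2HSV)
m=((hsv[...,0]<15)&(hsv[...,1]>190)&(hsv[...,2]>70)).astype(np.uint8)
n,l,st,ce=cv2.connectedComponentsWithStats(m)
for i in range(1,n):
    if st[i,4]>100:
        print(st[i],ce[i],atz(c,(st[i,0]+st[i,2]/2-.5,st[i,1]+st[i,3]/2-.5),.17,o))
a=np.linspace(0,6.28,90)
for x,y in((.66,.1125),):
    for r,z in((.024,.146),(.024,.17),(.022,.178)):
        q=proj(c,np.c_[x+r*np.cos(a),y+r*np.sin(a),np.full(90,z)],o);print("pred",q.min(0),q.max(0))
E
```

```text
time: 32.75
position: [0.6789, 0.1183, 0.3525]
tool_rot: [0.066, 0.998, 0.0, 0.0]
ft_force: [-0.1, -0.3, 0.1]
grip_width: 0.0868
grip_force: 0.0
[0.67917258 0.11452339 0.35229831] 82.32617703223328
[257 152  41  41 260] [275.61538462 162.3       ] [0.6575033  0.11412097 0.17      ]
pred [255.71969944 150.81085802] [296.61878478 191.67312136]
pred [253.96804751 152.25713551] [297.71560013 195.86253075]
pred [255.19537595 154.71092915] [296.24868443 195.59468082]
```

```bash
python3 -m pendant '[[[0.0204,-0.0036,0,0,0,0,1],[0,0,0.03,0,0,0,1],[0,0,0.035,0,0,0,1],[0,0,0.035,0,0,0,1],[0,0,0.035,0,0,0,1]]]'
python3 -m pendant '[[[0,0,0.02,0,0,0,1],[0,0,0.02,0,0,0,1],[0,0,0.012,0,0,0,1],[0,0,0.007,0,0,0,1],[0,0,0,0,0,0,1]]]'
python3 -m pendant '[[[0,0,0,0,0,0,0.7],[0,0,0,0,0,0,0.6],[0,0,0,0,0,0,0.5],[0,0,0,0,0,0,0.4],[0,0,0,0,0,0,0.3]]]' 30
python3 -m pendant '[[[0,0,0,0,0,0,0.3],[0,0,0,0,0,0,0.3],[0,0,0,0,0,0,0.3],[0,0,0,0,0,0,0.3],[0,0,0,0,0,0,0.3]]]' 30
```

```text
time: 34.05
position: [0.6586, 0.1141, 0.2164]
tool_rot: [0.067, 0.998, 0.0, 0.0]
ft_force: [-0.2, 0.8, 0.1]
grip_width: 0.087
grip_force: 0.0
time: 34.67
position: [0.6585, 0.1143, 0.1581]
tool_rot: [0.066, 0.998, -0.0, -0.0]
ft_force: [0.4, -0.1, -0.2]
grip_width: 0.087
grip_force: 0.0
time: 35.3
position: [0.6585, 0.1143, 0.1583]
tool_rot: [0.066, 0.998, -0.0, 0.0]
ft_force: [-1.0, -0.7, 1.0]
grip_width: 0.0472
grip_force: 30.0
time: 35.92
position: [0.6586, 0.1143, 0.1583]
tool_rot: [0.066, 0.998, -0.0, 0.0]
ft_force: [-0.3, -0.9, 0.4]
grip_width: 0.0472
grip_force: 30.0
```

```bash
python3 -m pendant '[[[0,0,-0.02,0,0,0,0.3],[0,0,-0.05,0,0,0,0.3],[0,0,-0.06,0,0,0,0.3],[0,0,-0.06,0,0,0,0.3],[0,0,-0.054,0,0,0,0.3]]]'
python3 -m pendant '[[[0.007,-0.02,0,0,0,0,0.3],[0.012,-0.036,0,0,0,0,0.3],[0.012,-0.036,0,0,0,0,0.3],[0.012,-0.036,0,0,0,0,0.3],[0.012,-0.036,0,0,0,0,0.3]]]' >/dev/null
python3 -m pendant '[[[0.012,-0.036,0,0,0,0,0.3],[0.012,-0.036,0,0,0,0,0.3],[0.012,-0.036,0,0,0,0,0.3],[0.012,-0.036,0,0,0,0,0.3],[0.008,-0.019,0,0,0,0,0.3]]]'
python3 -m pendant '[[[0,0,0,0,0,0,0.3],[0,0,0,0,0,0,0.3],[0,0,0,0,0,0,0.3],[0,0,0,0,0,0,0.3],[0,0,0,0,0,0,0.3]]]'
python3 - <<'E'
from h import *
o=get_obs();c=camera("wrist");cv2.imwrite("pics/w10.png",c["img"][:,:,::-1]);R=Ro.from_quat(o["tool_rot"]).as_matrix()
P=o["position"];print(P,o["q"].round(3),R.T@(np.array([.505,-.195,P[2]])-P))
g=c["img"];v=g.max(2);hsv=cv2.cvtColor(g,cv2.COLOR_RGB2HSV)
a=np.linspace(0,6.28,90);b=P[2]-.1583
for n,x,y,r,z in(("base",P[0],P[1],.026,b),("cup",.505,-.195,.034,.097)):
    q=proj(c,np.c_[x+r*np.cos(a),y+r*np.sin(a),np.full(90,z)],o);print(n,q.min(0),q.max(0))
for yy in range(144,200,2):
    print(yy,"".join("Y" if hsv[yy,x,1]>150 and v[yy,x]>110 and 15<hsv[yy,x,0]<35 else "B" if hsv[yy,x,1]>120 and 80<hsv[yy,x,0]<115 and v[yy,x]>55 else "#" if v[yy,x]<50 else "." for x in range(240,320)))
E
```

```text
time: 36.55
position: [0.6581, 0.1146, 0.4037]
tool_rot: [0.066, 0.998, 0.0, -0.0]
ft_force: [0.8, 0.8, -2.3]
grip_width: 0.0471
grip_force: 30.0
time: 37.8
position: [0.5028, -0.1963, 0.3997]
tool_rot: [0.068, 0.998, 0.001, -0.002]
ft_force: [-0.7, 0.8, -1.1]
grip_width: 0.0469
grip_force: 30.0
time: 38.42
position: [0.5053, -0.1945, 0.4022]
tool_rot: [0.066, 0.998, 0.0, 0.0]
ft_force: [0.4, 0.7, -2.4]
grip_width: 0.0468
grip_force: 30.0
[ 0.50532923 -0.1945499   0.40220861] [-0.574  0.256  1.398  0.     1.487 -2.013] [ 2.67130353e-04 -4.89514988e-04 -2.63125449e-08]
base [254.84258183 170.62959715] [305.04526672 219.79181211]
cup [257.28679606 152.28605835] [302.52260212 197.34122903]
144 ................................................................................
146 ................................................................................
148 ................................................................................
150 ................................................................................
152 ........................YYYYYYYYYYYYYYYYYYYYYYYYYYYYYY......
[... 1275 characters left out ...]
..................##
184 #.....................BB..............BBBBBBB.............BB.............#######
186 #######.............BB........BBBBBBBBBBBBBBBBBBBBBB........BB.........#########
188 ##########.........B.....BBBBBBBBBBBBBBBBBBBBBBBBBBBBBBB......B.......##########
190 ############..........BBBBBBBBBBBBBBBBBBBBBBBBBBBBBBBBBBBBB.........############
192 ##############......BBBBBBBBBBBBBBBBBBBBBBBBBBBBBBBBBBBBBBBBBB.....#############
194 ###############...BBBBBBBBBBBBBBBBBBBBBBBBBBBBBBBBBBBBBBBBBBBBBB...##########..B
196 BBB###########...BBBBBBBBBBBBBBBBBBBBBBBBBBBBBBBBBBBBBBBBBBBBBBBB..########..BBB
198 BBBBB#########.BBBBBBBBBBBBBBBBBBBBBBBBBBBBBBBBBBBBBBBBBBBBBBBBBBB..#####...BBBB
```

```bash
python3 -m pendant '[[[0,-0.001,0.02,0,0,0,0.3],[0,0,0.03,0,0,0,0.3],[0,0,0.03,0,0,0,0.3],[0,0,0.03,0,0,0,0.3],[0,0,0.024,0,0,0,0.3]]]'
python3 -m pendant '[[[0,0,0.006,0,0,0,0.3],[0,0,0.006,0,0,0,0.3],[0,0,0.006,0,0,0,0.3],[0,0,0.006,0,0,0,0.3],[0,0,0.006,0,0,0,0.3]]]'
```

```text
time: 39.1
position: [0.5049, -0.1958, 0.2671]
tool_rot: [0.066, 0.998, 0.0, -0.0]
ft_force: [0.6, 0.1, -1.7]
grip_width: 0.047
grip_force: 30.0
time: 39.72
position: [0.5051, -0.1961, 0.2382]
tool_rot: [0.066, 0.998, -0.0, 0.0]
ft_force: [0.0, -0.4, -2.1]
grip_width: 0.0472
grip_force: 30.0
```

```bash
python3 -m pendant '[[[0,0,0.01,0,0,0,0.3],[0,0,0.01,0,0,0,0.3],[0,0,0.01,0,0,0,0.3],[0,0,0.01,0,0,0,0.3],[0,0,0.008,0,0,0,0.3]]]'
python3 -m pendant '[[[0,0,0.004,0,0,0,0.3],[0,0,0.004,0,0,0,0.3],[0,0,0.004,0,0,0,0.3],[0,0,0.002,0,0,0,0.3],[0,0,0.001,0,0,0,0.3]]]'
python3 -m pendant '[[[0,0,0.001,0,0,0,0.3],[0,0,0.001,0,0,0,0.3],[0,0,0.001,0,0,0,0.3],[0,0,0,0,0,0,0.3],[0,0,0,0,0,0,0.3]]]'
```

```text
time: 40.35
position: [0.5049, -0.196, 0.1894]
tool_rot: [0.066, 0.998, 0.0, -0.0]
ft_force: [0.6, -0.6, -2.4]
grip_width: 0.0471
grip_force: 30.0
time: 40.98
position: [0.505, -0.196, 0.1752]
tool_rot: [0.066, 0.998, -0.0, 0.0]
ft_force: [0.2, -0.2, -2.2]
grip_width: 0.0472
grip_force: 30.0
time: 41.6
position: [0.5057, -0.1963, 0.1742]
tool_rot: [0.066, 0.998, -0.001, 0.001]
ft_force: [-1.6, 1.0, 8.9]
grip_width: 0.0472
grip_force: 30.0
```

Seated at the expected height (0.1743). Release and withdraw.

```bash
python3 -m pendant '[[[0,0,0,0,0,0,0.55],[0,0,0,0,0,0,0.58],[0,0,0,0,0,0,0.62],[0,0,0,0,0,0,0.7],[0,0,0,0,0,0,0.9]]]'
python3 -m pendant '[[[0,0,0,0,0,0,1],[0,0,-0.01,0,0,0,1],[0,0,-0.03,0,0,0,1],[0,0,-0.05,0,0,0,1],[0,0,-0.05,0,0,0,1]]]'
python3 -m pendant '[[[-0.03,0,-0.02,0,0,0,1],[-0.03,0,0,0,0,0,1],[-0.04,0,0,0,0,0,1],[0,0,0,0,0,0,1],[0,0,0,0,0,0,1]]]'
python3 - <<'E'
from h import *
o=get_obs();c=camera("wrist");P=o["position"];print(P)
g=c["img"];v=g.max(2);hsv=cv2.cvtColor(g,cv2.COLOR_RGB2HSV)
x0,y0=proj(c,[.505,-.195,.19],o)[0].astype(int);print(x0,y0)
for yy in range(max(0,y0-50),y0+54,3):
    print(yy,"".join("O" if hsv[yy,x,1]>150 and hsv[yy,x,0]<=16 and v[yy,x]>50 else "B" if hsv[yy,x,1]>120 and 80<hsv[yy,x,0]<115 and v[yy,x]>55 else "#" if v[yy,x]<50 else "." for x in range(x0-100,x0+100,2)))
k=proj(c,[.5845,-.2035,.248],o)[0].astype(int);x,y=k
m=np.zeros_like(v);m[y-26:y+26,x-26:x+26]=v[y-26:y+26,x-26:x+26]>150
n,l,st,ce=cv2.connectedComponentsWithStats(m)
for i in range(1,n):
    if st[i,4]>30:
        p=np.argwhere(l==i)[:,::-1].astype(np.float32);L=cv2.fitLine(p,cv2.DIST_L2,0,.01,.01).ravel()
        A,B=atz(c,L[2:]-8*L[:2],.248,o),atz(c,L[2:]+8*L[:2],.248,o);d=B-A;print(st[i],np.degrees(np.arctan2(d[1],d[0])))
E
```

```text
time: 42.22
position: [0.5058, -0.1966, 0.1729]
tool_rot: [0.066, 0.998, -0.001, 0.001]
ft_force: [0.6, -0.2, 4.6]
grip_width: 0.0646
grip_force: 2.8
time: 42.85
position: [0.5044, -0.1955, 0.3133]
tool_rot: [0.066, 0.998, 0.001, -0.001]
ft_force: [1.1, -0.9, 0.0]
grip_width: 0.0869
grip_force: 0.0
time: 43.48
position: [0.6031, -0.2087, 0.3316]
tool_rot: [0.066, 0.998, 0.001, -0.001]
ft_force: [0.5, -0.0, 0.9]
grip_width: 0.0868
grip_force: 0.0
[ 0.60311319 -0.20871536  0.33162197]
280 92
42 ....###..........................................................................................##.
45 ....###.........................................................................................###.
48 ....###.........................................................................................###.
51 .....##.........................................................................................###.
54 .....##.........................................................................................##..
57 .....##...........................................................................
[... 2430 characters left out ...]
.###...........BBB..####................#########..............####..BBBB....OOOOOOOOOOO##....
132 ........##OOOOOOOOO.....BBB.####....................................####..BBB....OOOOOOOOO..OO##....
135 ........##OOOOOOOOOOOO...BBBB#####.................................####.BBBB...OOOOOOOOOOOOOO##.....
138 .........#####################################################################################......
141 ....................................................................................................
144 ....................................................................................................
[258 194  23  18 109] 120.46075793032469
[264 197  45  20 322] 93.79979884777295
```

```bash
python3 -c "
from rig import hand_in;print(hand_in())"
```

```text
the job is handed in; nothing more can be done
None
```

The job is handed in, verdict not shown: the once-fallen can went to the bottom of the one-dot pocket and the other to the bottom of the two-dot pocket, which is squarely under the port. Both cans were let go, with the gripper clear, at about 43 s.

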